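Load a bearing cap under a spring hold-down flap

TASK

Press the yellow bar down with one fingertip to hold the red spring flap open and, with the flap still held, push the steel bearing cap along its lane under the flap with the other fingertip until it is fully home against the end stop. Then let go, so that the flap springs down onto the cap and holds it there. Only push the cap: do not grip it, lift it or tip it, and leave the wrench, the oil can and the loose bearing where they are.

Things in the scene. Friction and masses are not known exactly. Their poses are not given: they have to be found in the camera images.
- fixture: Hold-down fixture, fixed to the bench, placed and turned anew each run. Green base plate 10 mm thick, from x=-205 to +85, y=-46 to +126 mm. Origin: on the bench (z=0) below the flap's front edge, on the lane's centre line. +x: along the lane, pushing direction; +y: from the lane to the yellow bar. Lane floor z=10; lane 52 mm wide (y +-26) between two guides 12 mm high, from x=-130 to +70.
- cap: Part to load: grey steel main-bearing cap, 90 (its x) x 44 x 24 mm high, about 0.45 kg, arch under its middle, two holes in its flat top, plain upright ends. Origin: centre of its underside. Starts lying in the lane, long axis along it, its leading end 10 to 55 mm short of the flap. Home, its origin is at fixture x=+5 mm and its rear 40 mm stick out of the flap.
- flap (a joint): Angle of red flap and yellow bar, one rigid piece on a shaft along the lane: 0 rad shut (sprung shut), 0.65 fully open (stop). Pressing the bar down lifts the flap, like a see-saw across the lane. Pushing the cap against the shut flap does not open it. From 0.38 rad on it clears the cap; held at 0.4 to 0.6 the cap slides under. Let go on the cap, it rests on its top at about 0.28 rad.
- flap_edge (a point): Lower inner corner of the red flap's front skirt (moves with the flap; shut: fixture x=0, y=+8, z=22 mm). The flap is a leaf 42 mm long (x=0 to +42) with a skirt hanging from its front and one from its rear, both y=-22 to +8, lower edges at z=22 when shut, so below the cap's top (z=34).
- flap_bar (a point): Middle of the yellow bar's top (moves with the flap; shut: fixture x=-105, y=+95, z=51 mm; z=33 at 0.38 rad, 27 at 0.5, 20 at 0.65). Flat plate, x=-180 to -30, y=+48 to +120; shut it slopes up outwards by 0.25 rad. Press it anywhere, slide along it; 3 to 6 N here. Fingers 80 to 115 mm apart, hand upright across the lane: one tip on the bar, the other in the lane behind the cap.
- flap_shaft (a point): Point on the axis of the steel shaft that carries flap and bar (fixture x=0, y=+48, z=42 mm). The shaft, 12 mm thick, lies along the lane, in bearing blocks 54 mm high at x=-196 and x=+73.
- stop_face (a point): Foot of the end stop's face, in the middle of the lane at floor height (fixture x=+50, y=0, z=10 mm). The stop is a steel block 26 mm high across the lane.
- wrench: Bystander: a steel wrench 170 mm long lying on the bench to the -y side of the fixture. Leave alone.
- oil_can: Bystander: an upright can with a blue label, 56 mm in diameter, 110 mm high, on the bench to the +y side of the fixture. Leave alone.
- bearing: Bystander: a steel ring bearing, 52 mm in diameter, 16 mm high, lying on the bench to the -y side of the fixture. Leave alone.

How it is judged:
On the way, in this order (a step that is already met when the one before it is completed fails the run):
1. a fingertip holds the flap open while the cap is still before it (value of joint flap above 0.3 rad and contact force between the fingers and flap above 0.5 N and x of cap in the frame of fixture below -0.045 m), for 0.2 s.
2. the cap is pushed home against the stop with the flap still held open by a fingertip (x of cap in the frame of fixture above 0.001 m and z of cap in the frame of fixture below 0.013 m and angle between the x axis of cap and the x axis of fixture, either way round below 0.12 rad and value of joint flap above 0.3 rad and contact force between the fingers and flap above 0.5 N), for 0.1 s.
At the end, for the whole second after the job is handed in: The cap lies flat in the lane, straight within 0.12 rad and no more than 4 mm short of the end stop, at rest, with the released flap resting on its top (flap angle 0.2 to 0.36 rad, pressing with more than 0.5 N) (x of cap in the frame of fixture above 0.001 m and z of cap in the frame of fixture below 0.013 m and angle between the x axis of cap and the x axis of fixture, either way round below 0.12 rad and value of joint flap between 0.2 and 0.36 rad and contact force between flap and cap above 0.5 N and linear speed of cap below 0.01 m/s and angle between cap's own z axis and vertical below 0.1 rad); the robot touches nothing.
It fails at once if the cap is lifted (more than 8 mm off the lane floor) or tipped by more than 0.2 rad (height (world z) of cap above 0.018 m or angle between cap's own z axis and vertical above 0.2 rad).
It fails at once if the wrench is moved by more than 15 mm (distance of wrench from where it was at the start of the episode above 0.015 m).
It fails at once if the oil can is moved by more than 15 mm (distance of oil_can from where it was at the start of the episode above 0.015 m).
It fails at once if the bearing is moved by more than 15 mm (distance of bearing from where it was at the start of the episode above 0.015 m).
It also fails if it takes over 45 s, if anything falls off the work surface, if the arm or the gripper's body presses on something with over 40 N, if the wrist force passes 120 N, or if a joint passes its speed limit or range.

ROBOT

A 7-joint arm with a two-finger parallel gripper is mounted at the origin on the work surface. World frame = base frame: x ahead of the robot, y to its left, z up, the work surface at z = 0. Lengths are in m, angles in rad, forces in N, time in s.
With the tool pointing down it reaches from about 0.35 to 0.9 m from the base axis. Payload 8.1 kg.
Tool frame: the origin (TCP) lies midway between the tips of the shut fingers; the grasp point (between the pads) lies 19 mm behind it; z points along the fingers, y is the line along which they close (so a half turn about z gives the same grasp; the last joint's range is limited). The gripper opens to 92 mm and grips with 3 to 60 N. Pads are 19 mm wide; open, the fingers measure 130 mm over their backs; the gripper's body (75 mm by 190 mm) begins 47 mm behind the grasp point.
Start: joints at [1.092, 0.434, 0.025, 1.573, -0.012, 1.134, -0.075], TCP at [0.229, -0.581, 0.227] pointing down, gripper open.
Joint ranges: [-2.62, 2.62], [-0.44, 2.09], [-1.27, 1.32], [0.08, 2.57], [-1.32, 4.46], [0.12, 2], [-2.74, 2.74]. Speed limits (rad/s): [2.22, 2.22, 3.01, 3.01, 3.14, 3.14, 3.14].

INTERFACE

Orientations are given as a rotation vector (axis times angle).
In Python, from cell import arm gives the robot as it stands.
- The arm moves only by the tool carry_out, never from a script. Its arguments are lists of equal length, an entry for each row: "claw": the finger opening in cm, from 0 to 9.18; "delta_pos": the shift along the tool's x, y, z in cm, a list of three; "angular": the turn, a rotation vector about the tool's x, y, z in rad, a list of three. In form: {"claw": [claw, ...], "delta_pos": [[dx, dy, dz], ...], "angular": [[ax, ay, az], ...]}. A call has 1 to 20 rows; each row shifts and turns the commanded pose from where the row before left it, along the tool's axes as they then stand; what a row does not reach is not made up. A row lasts 1/10 s, in which the tool goes at most 50 mm and 8.59 degrees, less where a joint would pass 70% of its speed; a pose out of reach is approached as far as the arm can. A call with a gripper value outside its range is refused whole. The fingers move at their own pace and stop on an object; "force" is the grip in N (left out, the last holds). Time passes only in rows, so rows that do not move let the fingers close. It gives the time, the measured TCP pose, the force, the opening and the grip force at its end, in the units of the state.
- arm.observe(): the state, without advancing time (a new reading comes with each control period).
- arm.get_image(name): name is "side" or "top"; returns a dict with "frame" (480x640x3 uint8, red, green, blue), "mtx" (3x3 intrinsics, pixels), "T" (4x4, takes a point from camera to world coordinates). Camera axes: x right, y down, z forward; pixel columns grow to the right and rows downward; lengths in m; the calibration is good to about 2 mm. A picture is of the moment at which its call begins. There is no depth.
- arm.sign_off(): hands the job in; it is judged then, once.
Trained networks look in a picture, given as the dict that the camera call returned (one of the last four; its "shot" number tells which), for a name from the list of things; names that differ only in an ending like _2 or _b are one class to them, and where a whole thing is asked for, a point or a joint stands for the part that bears it (a point fixed in the world has none). Each returns a list of dicts, best first, with "conf" (0 to 1); they miss things now and then, are a little off and sometimes report something else, mostly with a low value. They report only what shows in the picture. A call takes as long as a camera call.
- arm.look_for(label, picture): "centre" ([column, row] as shares, 0 to 1, of the picture: columns of its width, rows of its height, amid what is visible of it).
- arm.trace(label, picture): "region" (480x640 bool, what is visible of it) and "centre" ([column, row] as shares, 0 to 1, of the picture: columns of its width, rows of its height, amid what is visible of it).
- arm.place_of(label, picture): "centre" ([column, row] as shares, 0 to 1, of the picture: columns of its width, rows of its height: a listed point, or the origin of a listed thing).
The state is a dict: "clock": time; "joints": joint angles; "dq": joint speeds; "joint_efforts": joint torques, N m; "position": TCP position; "ee_rot": TCP orientation; "force": force on the tool from outside, world axes, zero at the start; "ft_torque": the same for the moment, N m; "width": opening from 0.0 (shut) to 1.0 (fully open); "gripper_force": force on a finger pad.
Only numpy, scipy, OpenCV 4.12 (cv2) and the standard library are available. Lean on these libraries where they do the work, as an engineer would, in place of code of your own. Each camera call takes 0.05 s, during which the arm holds its last target. There are 200 camera calls.

## Working session

There is one attempt and no reset: what is moved stays moved. The work goes in short steps, Python scripts to look and compute and a tool call to move; the robot and the scene stay as the last step left them, time stands still between calls to the robot, and variables do not carry over. Pictures are saved under pics/ and viewed, at most 10 in all, crops included, and the job is handed in when it is done.

Besides the shell and the picture viewer there is one more tool, called after "Emit:" as name(argument=value, ...) on one line, values as JSON. carry_out: Moves the arm, as the interface text tells. Its arguments: {"type":"object","properties":{"claw":{"type":"array","items":{"type":"number"}},"delta_pos":{"type":"array","items":{"type":"array","items":{"type":"number"}}},"angular":{"type":"array","items":{"type":"array","items":{"type":"number"}}},"force":{"type":"number"}},"required":["claw","delta_pos","angular"]}

```bash
mkdir -p pics; ls
cat > h.py <<'E'
import numpy as np, cv2
from cell import arm
def uv(d): return np.array(d["centre"])*[640,480]
def ray(im,p):
    T=np.array(im["T"]);K=np.array(im["mtx"])
    d=T[:3,:3]@np.linalg.solve(K,[p[0],p[1],1]); return T[:3,3],d
def atz(im,p,z):
    o,d=ray(im,p); return (o+d*(z-o[2])/d[2])
def proj(im,P):
    T=np.array(im["T"]);c=T[:3,:3].T@(np.array(P)-T[:3,3]);q=np.array(im["mtx"])@c;return q[:2]/q[2]
def save(im,n): cv2.imwrite("pics/"+n,im["frame"][:,:,::-1])
E
python3 - <<'E'
from h import *
print(arm.observe())
z=dict(fixture=0,cap=.01,flap_edge=.022,flap_bar=.051,flap_shaft=.042,stop_face=.01,wrench=0.005,oil_can=0,bearing=0)
for n in("top","side"):
    im=arm.get_image(n);save(im,n+"0.png");print(n,np.array(im["T"]).round(3).tolist())
    for k,h in z.items():
        for r in arm.place_of(k,im)[:2]: print(k,r["conf"],uv(r).round(1),atz(im,uv(r),h).round(4))
E
```

```text
pics
{'clock': 0.0, 'joints': array([ 1.09239272,  0.43519838,  0.02503414,  1.57411814, -0.01162485,
        1.13401858, -0.07514464]), 'dq': array([ 0.00118758, -0.00036124,  0.00020479, -0.00113429, -0.00039235,
       -0.0002934 , -0.00042864]), 'joint_efforts': array([-1.18067906e-04, -6.67853308e+01,  9.85243320e-01, -3.14461040e+01,
       -6.04958902e-02,  4.27199935e-02,  1.69178770e-04]), 'position': array([ 0.22911305, -0.58092233,  0.22595284]), 'ee_rot': array([-3.08484084e+00, -5.86278013e-01,  6.93476639e-04]), 'force': array([-0.06380121, -0.19580359,  1.42221952]), 'ft_torque': array([-0.00321833, -0.0463141 ,  0.06170175]), 'gripper_force': 0.0, 'width': 1.0009934129913052}
top [[-0.008, -0.98, 0.201, 0.395], [-1.0, 0.007, -0.005, 0.042], [0.003, -0.201, -0.98, 0.993], [0.0, 0.0, 0.0, 1.0]]
fixture 0.92 [407.8 235.6] [ 0.6095 -0.123   0.    ]
cap 0.86 [412.8 277. ] [ 0.5311 -0.1274  0.01  ]
flap_edge 0.95 [406.6 227.3] [ 0.6202 -0.1178  0.022 ]
flap_bar 0.67 [363.2 285.6] [ 0.5112 -0.0344  0.051 ]
flap_bar 0.36 [510.6 331. ] [ 0.4322 -0.282   0.051 ]
flap_shaft 0.95
[... 521 characters left out ...]
0.1238  0.    ]
cap 0.77 [358.4 315.4] [ 0.5361 -0.118   0.01  ]
flap_edge 0.9 [389.6 290. ] [ 0.6134 -0.1199  0.022 ]
flap_edge 0.28 [305.  246.8] [0.5618 0.0714 0.022 ]
flap_bar 0.59 [317.3 282.3] [ 0.5081 -0.0356  0.051 ]
flap_bar 0.16 [377.6 270.4] [ 0.6115 -0.0871  0.051 ]
flap_shaft 0.97 [377.1 269.8] [ 0.6175 -0.0803  0.042 ]
flap_shaft 0.73 [461.7 354.6] [ 0.5953 -0.2983  0.042 ]
stop_face 0.97 [413.2 283.1] [ 0.6672 -0.1317  0.01  ]
stop_face 0.28 [306.4 247.5] [0.5692 0.0773 0.01  ]
wrench 0.73 [460.4 357.3] [ 0.612  -0.2912  0.005 ]
wrench 0.59 [304.3 249.1] [0.5658 0.0803 0.005 ]
oil_can 0.65 [306.2 245.9] [0.5772 0.0888 0.    ]
bearing 0.9 [394.9 429.6] [ 0.4408 -0.3037  0.    ]
```

View pics/top0.png

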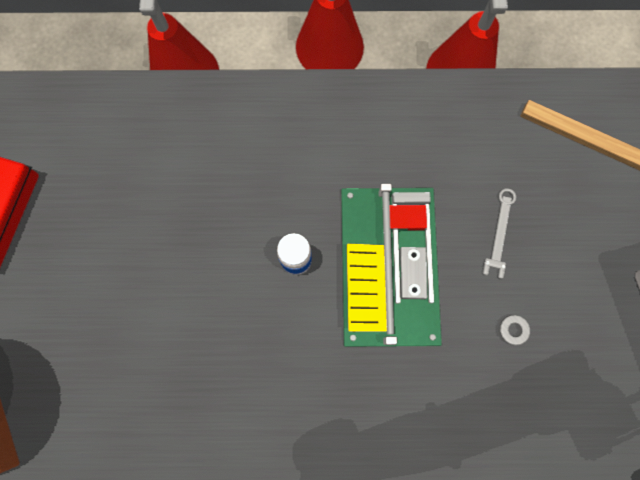

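View pics/side0.png

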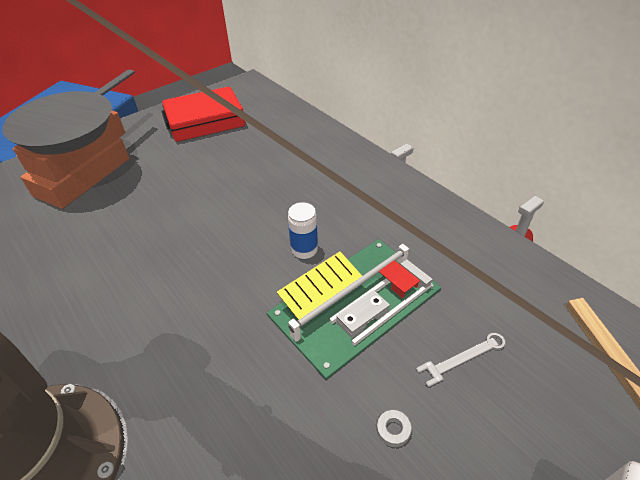

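Run:
```python
from h import *
from scipy.optimize import least_squares
from scipy.spatial.transform import Rotation as R
loc=dict(fixture=(0,0,0),flap_edge=(0,.008,.022),flap_bar=(-.105,.095,.051),flap_shaft=(0,.048,.042),stop_face=(.05,0,.01))
obs=[];
for rep in range(2):
  for n in("top","side"):
    im=arm.get_image(n)
    for k in loc:
        r=arm.place_of(k,im)
        if r and r[0]["conf"]>.5: obs.append((im,k,uv(r[0])))
    if rep==0:
        r=arm.trace("fixture",im);
def W(p,k):
    a=p[2];c,s=np.cos(a),np.sin(a);x,y,z=loc[k];return [p[0]+c*x-s*y,p[1]+s*x+c*y,z]
f=lambda p:np.concatenate([proj(im,W(p,k))-u for im,k,u in obs])
s=least_squares(f,[.61,-.123,0],loss="soft_l1",f_scale=2);print(s.x)
for o,e in zip(obs,f(s.x).reshape(-1,2)):print(o[1],e.round(1))
st=arm.observe();print(R.from_rotvec(st["ee_rot"]).as_matrix().round(3))
```

```text
[ 0.61641683 -0.12695612 -0.00168631]
fixture [ 1.4 -2. ]
flap_edge [-0.5  2.2]
flap_bar [2.4 0.2]
flap_shaft [-4.2  1.6]
stop_face [3.1 2.2]
fixture [-1.3 -0.3]
flap_edge [0.  0.2]
flap_bar [ 3.1 -3. ]
flap_shaft [-1.9 -1.2]
stop_face [-0.5 -2.9]
fixture [ 1.9 -2.8]
flap_edge [-1.2  2.2]
flap_bar [ 0.4 -1.8]
flap_shaft [-3.3  0.7]
fixture [0.9 2.4]
flap_edge [ 1.8 -1.1]
flap_bar [ 0.1 -0.1]
flap_shaft [1.9 0.4]
stop_face [-2.2  1. ]
[[ 0.93   0.367  0.   ]
 [ 0.367 -0.93  -0.   ]
 [-0.     0.    -1.   ]]
```

The pictures show the fixture in the middle, nearly aligned with world x: flap at about (408,217) in the top view, cap at (413,272), bar at (367,287). Next I refine the yaw from the coloured outlines.

Run:
```python
from h import *
for n in("top","side"):
    im=arm.get_image(n);hsv=cv2.cvtColor(im["frame"],cv2.COLOR_RGB2HSV)
    g=cv2.inRange(hsv,(60,100,40),(90,255,200));g=cv2.morphologyEx(g,cv2.MORPH_OPEN,np.ones((2,2)))
    c=max(cv2.findContours(g,0,1)[0],key=cv2.contourArea)[:,0]
    P=np.array([atz(im,p+0.0,.01)[:2] for p in c],np.float32)*1000
    r=cv2.minAreaRect(P);print(n,"plate",r)
    b=cv2.boxPoints(r);print(b.round(1).tolist())
    t=arm.trace("cap",im)
    if t:
        m=t[0]["region"].astype(np.uint8);c=max(cv2.findContours(m,0,1)[0],key=cv2.contourArea)[:,0]
        for z in(.034,.01):
            P=np.array([atz(im,p+0.,z)[:2] for p in c],np.float32)*1000
            print("cap",z,t[0]["conf"],cv2.minAreaRect(P),P.min(0),P.max(0))
    print([atz(im,uv(r),.01).round(4) for r in arm.place_of("cap",im)])
```

```text
top plate ((552.199951171875, -40.186241149902344), (285.4517517089844, 74.334228515625), 0.13992857933044434)
[[409.3999938964844, -3.4000000953674316], [409.6000061035156, -77.69999694824219], [695.0, -77.0], [694.7999877929688, -2.700000047683716]]
cap 0.034 0.62 ((535.2748413085938, -124.95967102050781), (45.57123565673828, 89.27787017822266), 88.77367401123047) [ 490.80582 -148.61865] [ 579.7387  -101.33484]
cap 0.01 0.62 ((538.78076171875, -129.1373291015625), (46.711402893066406, 91.5116195678711), 88.77367401123047) [ 493.19907 -153.38823] [ 584.357  -104.9214]
[array([ 0.5358, -0.1307,  0.01  ])]
side plate ((660.2544555664062, -145.1614990234375), (3.860475540161133, 8.373702049255371), 25.31171226501465)
[[656.7000122070312, -142.1999969482422], [660.2999877929688, -149.8000030517578], [663.7999877929688, -148.10000610351562], [660.2000122070312, -140.60000610351562]]
cap 0.034 0.69 ((532.4984130859375, -130.13601684570312), (53.94608688354492, 97.53186798095703), 89.4570541381836) [ 483.51703 -156.79993] [ 581.3091 -102.8303]
cap 0.01 0.69 ((544.686279296875, -118.4814224243164), (55.849830627441406, 100.97395324707031), 89.45771789550781) [ 493.97635 -146.08678] [595.21954 -90.21251]
[array([ 0.5412, -0.1197,  0.01  ]), array([ 0.6163, -0.1275,  0.01  ])]
```

Emit:
carry_out(claw=[8,8,8,8,8,8,8,8,8,8,8,8,8,8,8,8,8,8,8], delta_pos=[[0,0,0],[0,0,0],[0,0,0],[1.6,-3.6,0],[1.6,-3.6,0],[1.6,-3.6,0],[1.6,-3.6,0],[1.6,-3.6,0],[1.6,-3.6,0],[1.6,-3.6,0],[1.6,-3.6,0],[1.6,-3.6,0],[1.6,-3.6,0],[1.6,-3.6,0],[1.6,-3.6,0],[1.6,-3.6,0],[1.6,-3.2,0],[0,0,0],[0,0,0]], angular=[[0,0,0.125],[0,0,0.125],[0,0,0.126],[0,0,0],[0,0,0],[0,0,0],[0,0,0],[0,0,0],[0,0,0],[0,0,0],[0,0,0],[0,0,0],[0,0,0],[0,0,0],[0,0,0],[0,0,0],[0,0,0],[0,0,0],[0,0,0]])

```text
clock: 4.5
position: [0.4537, -0.081, 0.2267]
ee_rot: [3.141, 0.003, 0.0]
force: [-0.6, -0.6, 0.5]
width: 0.873
gripper_force: 0.0
```

Emit:
carry_out(claw=[8,8,8,8,8,8], delta_pos=[[0,0,4],[0,0,4],[0,0,4],[0,0,3],[0,0,0],[0,0,0]], angular=[[0,0,0],[0,0,0],[0,0,0],[0,0,0],[0,0,0],[0,0,0]])

```text
clock: 5.1
position: [0.4532, -0.0825, 0.0771]
ee_rot: [3.141, -0.003, -0.002]
force: [0.4, -0.7, -0.2]
width: 0.87
gripper_force: 0.0
```

Run:
```python
from h import *
for n in("top","side"):
    im=arm.get_image(n)
    c=proj(im,[.5,-.1,.03]);x,y=int(c[0]),int(c[1])
    f=im["frame"][y-90:y+90,x-120:x+120,::-1];cv2.imwrite(f"pics/{n}1.png",cv2.resize(f,None,fx=3,fy=3));print(n,x-120,y-90)
print(arm.observe()["position"])
```

```text
top 279 203
side 217 223
[ 0.45460432 -0.0821309   0.07833701]
```

View pics/top1.png

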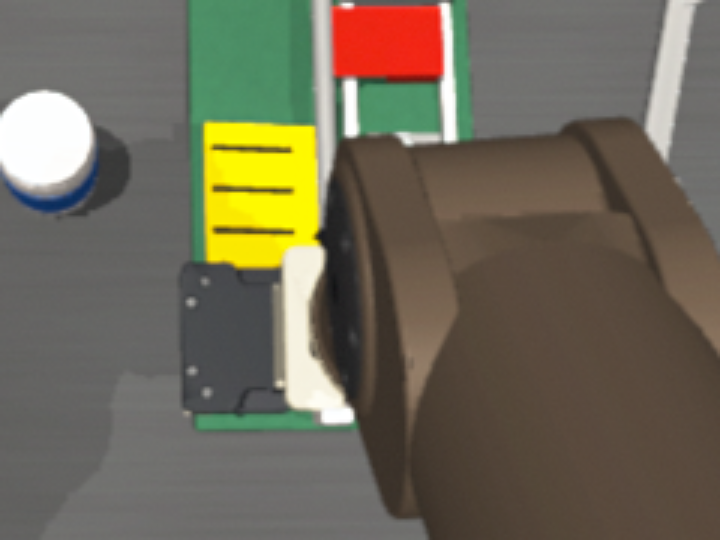

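View pics/side1.png

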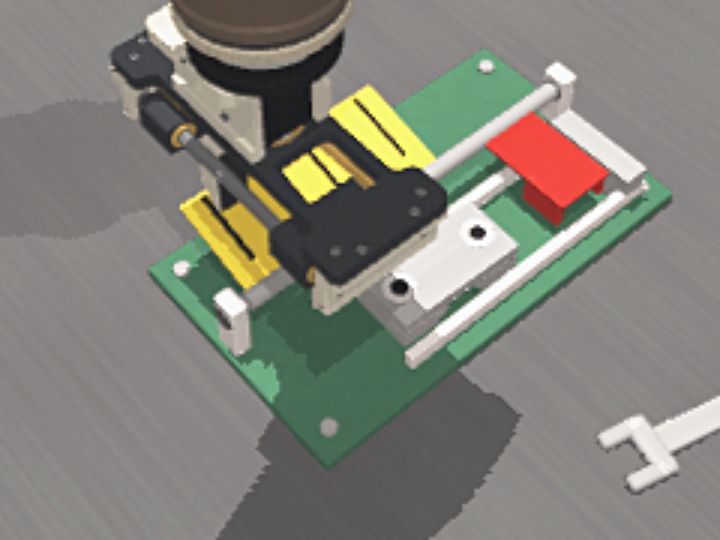

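The view shows the hand straddling the shaft, with one finger over the bar and the other behind the cap (cap rear at crop (390,310)), clear of both. Now press down.

Emit:
carry_out(claw=[8,8,8,8,8,8,8,8,8], delta_pos=[[0,0,1],[0,0,1],[0,0,0.8],[0,0,0.8],[0,0,0.8],[0,0,0.5],[0,0,0.3],[0,0,0],[0,0,0]], angular=[[0,0,0],[0,0,0],[0,0,0],[0,0,0],[0,0,0],[0,0,0],[0,0,0],[0,0,0],[0,0,0]])

```text
clock: 6.1
position: [0.4536, -0.082, 0.0244]
ee_rot: [3.141, -0.001, 0.0]
force: [-0.1, -2.0, 6.8]
width: 0.871
gripper_force: 2.8
```

Run:
```python
from h import *
im=arm.get_image("side")
c=proj(im,[.52,-.1,.03]);x,y=int(c[0]),int(c[1])
f=im["frame"][y-90:y+90,x-120:x+120,::-1];cv2.imwrite(f"pics/side2.png",cv2.resize(f,None,fx=3,fy=3))
print(x-120,y-90,[(r["conf"],uv(r).round(1)) for r in arm.place_of("flap_edge",im)])
for a in (0,.25,.38,.5,.6):
    ly,lz=-.040,-.020;q=[.613,-.128+.048+ly*np.cos(a)-lz*np.sin(-a)*1,0]
    yy=ly*np.cos(-a)-lz*np.sin(-a);zz=ly*np.sin(-a)+lz*np.cos(-a)
    print(a,proj(im,[.613,-.128+.048+yy,.042+zz]).round(1))
s=arm.observe();print(s["position"],s["force"],s["ft_torque"])
```

```text
225 217 [(0.63, array([392.8, 278.6])), (0.28, array([390.4, 428.9]))]
0 [389.5 290.2]
0.25 [391.4 287.9]
0.38 [392.  286.2]
0.5 [392.3 284.5]
0.6 [392.4 282.8]
[ 0.45368093 -0.08191773  0.02452105] [-1.48302284 -0.98219747  6.09732342] [-0.05497512  0.21241023  0.08809183]
```

View pics/side2.png

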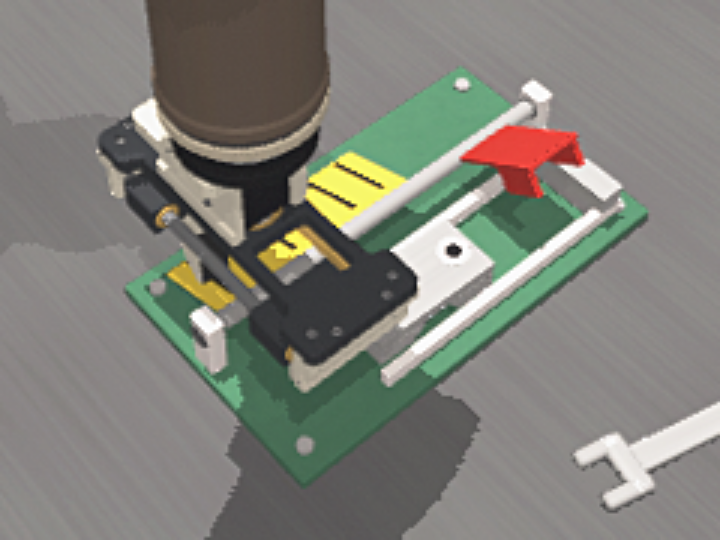

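The flap is clearly lifted (skirt corner at about (393,279) in the full picture) and the cap is still in front of it. I ease off 3 mm and push.

Emit:
carry_out(claw=[8,8,8,8,8,8,8,8,8,8,8,8,8,8,8,8,8,8,8,8], delta_pos=[[0,0,-0.2],[1,0,0],[0.8,0,0],[0.5,0,0],[0.5,0,0],[0.5,0,0],[0.5,0,0],[0.5,0,0],[0.5,0,0],[0.5,0,0],[0.5,0,0],[0.5,0,0],[0.5,0,0],[0.5,0,0],[0.5,0,0],[0.5,0,0],[0.5,0,0],[0.5,0,0],[0,0,0],[0,0,0]], angular=[[0,0,0],[0,0,0],[0,0,0],[0,0,0],[0,0,0],[0,0,0],[0,0,0],[0,0,0],[0,0,0],[0,0,0],[0,0,0],[0,0,0],[0,0,0],[0,0,0],[0,0,0],[0,0,0],[0,0,0],[0,0,0],[0,0,0],[0,0,0]])

```text
clock: 8.2
position: [0.5454, -0.0817, 0.0263]
ee_rot: [3.141, -0.001, -0.004]
force: [-6.3, 0.4, 5.4]
width: 0.874
gripper_force: 3.9
```

Run:
```python
from h import *
im=arm.get_image("side")
c=proj(im,[.57,-.1,.03]);x,y=int(c[0]),int(c[1])
f=im["frame"][y-90:y+90,x-120:x+120,::-1];cv2.imwrite(f"pics/side3.png",cv2.resize(f,None,fx=3,fy=3))
s=arm.observe();print(s["position"],s["force"],s["ft_torque"])
```

```text
[ 0.54533395 -0.08169607  0.02626512] [-5.22779709  1.65763727  4.93647605] [0.41200065 1.39233423 0.07104559]
```

View pics/side3.png

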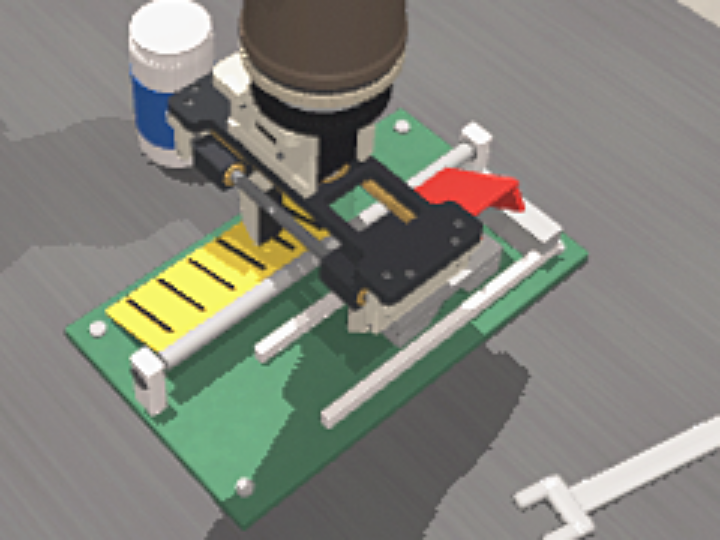

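The flap stays up and the cap is under it; about 18 mm left. Continue until contact with the stop.

Emit:
carry_out(claw=[8,8,8,8,8,8], delta_pos=[[0.4,0,0],[0.4,0,0],[0.4,0,0],[0.3,0,0],[0,0,0],[0,0,0]], angular=[[0,0,0],[0,0,0],[0,0,0],[0,0,0],[0,0,0],[0,0,0]])

```text
clock: 8.85
position: [0.5601, -0.0817, 0.0263]
ee_rot: [3.141, -0.001, -0.005]
force: [-5.8, 0.5, 6.1]
width: 0.869
gripper_force: 4.3
```

Emit:
carry_out(claw=[8,8,8,8], delta_pos=[[0.2,0,0],[0.1,0,0],[0,0,0],[0,0,0]], angular=[[0,0,0],[0,0,0],[0,0,0],[0,0,0]])

```text
clock: 9.25
position: [0.5622, -0.0818, 0.0262]
ee_rot: [3.141, -0.002, -0.007]
force: [-9.4, 0.9, 9.1]
width: 0.871
gripper_force: 5.4
```

Emit:
carry_out(claw=[8,8,8,8], delta_pos=[[0.2,0,0],[0.1,0,0],[0,0,0],[0,0,0]], angular=[[0,0,0],[0,0,0],[0,0,0],[0,0,0]])

```text
clock: 9.65
position: [0.5653, -0.0818, 0.0262]
ee_rot: [3.141, -0.002, -0.007]
force: [-9.7, 1.5, 8.8]
width: 0.873
gripper_force: 5.8
```

Run:
```python
from h import *
im=arm.get_image("side")
c=proj(im,[.6,-.1,.03]);x,y=int(c[0]),int(c[1])
f=im["frame"][y-60:y+60,x-80:x+80,::-1];cv2.imwrite(f"pics/side4.png",cv2.resize(f,None,fx=4.5,fy=4.5))
```

```text
(no output)
```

View pics/side4.png

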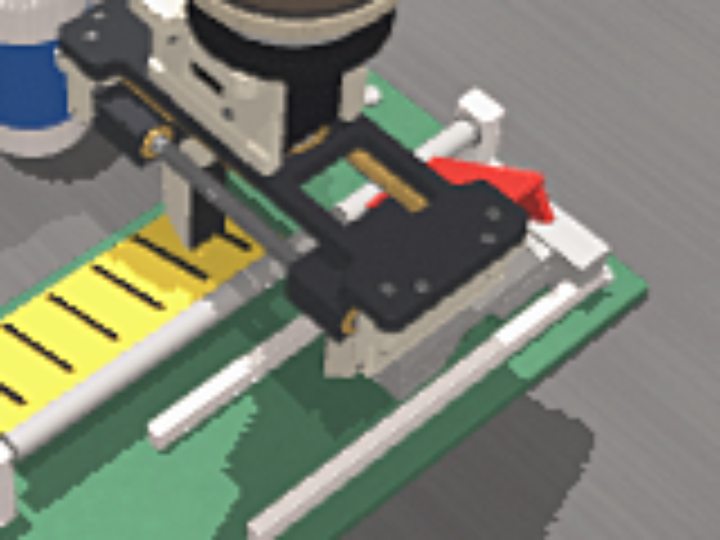

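The cap's leading end is within a few mm of the stop (crop (555,265)) but the force has not jumped yet; push on gently.

Emit:
carry_out(claw=[8,8,8], delta_pos=[[0.2,0,0],[0,0,0],[0,0,0]], angular=[[0,0,0],[0,0,0],[0,0,0]])

```text
clock: 10.0
position: [0.5655, -0.0818, 0.026]
ee_rot: [3.141, -0.003, -0.012]
force: [-15.3, 2.1, 12.9]
width: 0.872
gripper_force: 8.8
```

Emit:
carry_out(claw=[8,8,8], delta_pos=[[0.2,0,0],[0,0,0],[0,0,0]], angular=[[0,0,0],[0,0,0],[0,0,0]])

```text
clock: 10.3
position: [0.5656, -0.0819, 0.0258]
ee_rot: [3.141, -0.004, -0.017]
force: [-20.2, 1.5, 17.6]
width: 0.876
gripper_force: 11.4
```

The force rises against a fixed position: home. Back off horizontally first, flap still held.

Emit:
carry_out(claw=[8,8,8,8,8], delta_pos=[[-0.4,0,0],[-0.5,0,0],[-0.6,0,0],[0,0,0],[0,0,0]], angular=[[0,0,0],[0,0,0],[0,0,0],[0,0,0],[0,0,0]])

```text
clock: 10.8
position: [0.5578, -0.0814, 0.0272]
ee_rot: [-3.142, 0.0, -0.004]
force: [2.9, 1.9, 4.6]
width: 0.869
gripper_force: 2.5
```

Run:
```python
from h import *
im=arm.get_image("side")
c=proj(im,[.6,-.1,.03]);x,y=int(c[0]),int(c[1])
f=im["frame"][y-60:y+60,x-80:x+80,::-1];cv2.imwrite(f"pics/side5.png",cv2.resize(f,None,fx=4.5,fy=4.5))
for n in("stop_face","cap"):print(n,[(r["conf"],atz(im,uv(r),.01).round(4)) for r in arm.place_of(n,im)[:2]])
```

```text
stop_face [(0.91, array([ 0.6616, -0.1302,  0.01  ]))]
cap [(0.89, array([ 0.6247, -0.1183,  0.01  ]))]
```

View pics/side5.png

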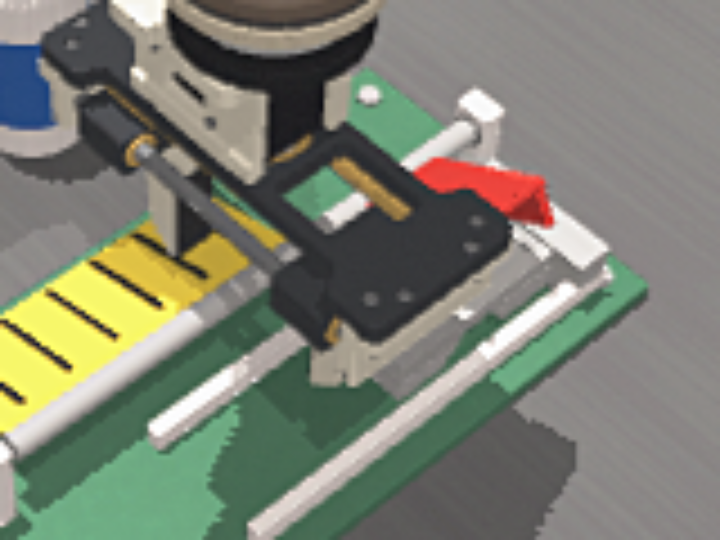

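The cap stayed against the stop (crop (555,265)) and the finger is about 8 mm behind it. Now lift away.

Emit:
carry_out(claw=[8,8,8,8,8,8,8,8,8,8,8,8,8], delta_pos=[[-0.5,0,0],[0,0,-0.4],[0,0,-0.6],[0,0,-0.8],[0,0,-1],[0,0,-1.5],[0,0,-2],[0,0,-3],[0,0,-3],[-4,0,-2],[-4,0,0],[0,0,0],[0,0,0]], angular=[[0,0,0],[0,0,0],[0,0,0],[0,0,0],[0,0,0],[0,0,0],[0,0,0],[0,0,0],[0,0,0],[0,0,0],[0,0,0],[0,0,0],[0,0,0]])

```text
clock: 12.25
position: [0.4706, -0.0821, 0.1704]
ee_rot: [3.141, -0.002, 0.0]
force: [-0.1, 0.1, 0.6]
width: 0.868
gripper_force: 0.0
```

Run:
```python
from h import *
im=arm.get_image("side")
c=proj(im,[.6,-.1,.03]);x,y=int(c[0]),int(c[1])
f=im["frame"][y-60:y+60,x-80:x+80,::-1];cv2.imwrite(f"pics/side6.png",cv2.resize(f,None,fx=4.5,fy=4.5))
```

```text
(no output)
```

View pics/side6.png

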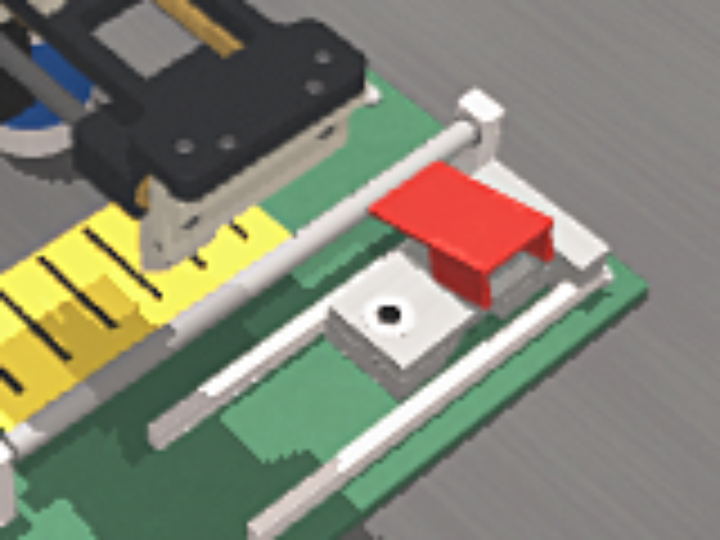

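The cap lies straight in the lane with the red flap resting on its top (crop (470,230)), and the arm is clear. Hand in.

Run:
```python
from h import *
im=arm.get_image("side");c=proj(im,[.6,-.1,.03]).astype(int)
q=np.array([367,338])/4.5+[c[0]-80,c[1]-60]
x=atz(im,q,.034)[0];print("rear edge fixture x",x-.613)
if x-.613>-.050: print(arm.sign_off())
```

```text
rear edge fixture x -0.03701721236961775
the job is handed in; nothing more can be done
None
```

I pushed the cap home against the end stop with the flap held open. After I let go, the flap came down onto the cap's top; the hand is clear and the job is handed in, though the hand-in call returned no verdict.

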